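# Feel for the blind hole and seat the locating pin

### The arm

A 7-joint arm with a two-finger parallel gripper is mounted at the origin on the work surface. World frame = base frame: x ahead of the robot, y to its left, z up, the work surface at z = 0. Lengths are in mm, angles in rad, forces in N, time in s.
With the tool pointing down it reaches from about 400 to 875 mm from the base axis. Payload 6.5 kg.
Tool frame: the origin (TCP) lies on the centre line of the jaws, within the pads' length; the fingertips stand 17 mm ahead of it and the grasp point (between the pads) lies 2 mm behind it (bot.tips_ahead is the distance from the TCP to the fingertips, in mm); z points along the fingers, y is the line along which they close (so a half turn about z gives the same grasp; the last joint's range is limited). The gripper opens to 88 mm and grips with 3 to 60 N. Pads are 18 mm wide; open, the fingers measure 123 mm over their backs; the gripper's body (75 mm by 187 mm) begins 45 mm behind the grasp point.
Start: joints at [-1.339, 0.536, -0.004, 1.538, 0.003, 1.067, -0.071], TCP at [190.716, 621.384, 255.716] pointing down, gripper open.
Joint ranges: [-2.7, 2.7], [-0.37, 2.16], [-1.27, 1.26], [0.24, 2.4], [-1.31, 4.45], [0.19, 1.91], [-2.76, 2.76]. Speed limits (rad/s): [2.39, 2.39, 3.14, 3.14, 3.14, 3.14, 3.14].

### API

Orientations are given as a unit quaternion [w, x, y, z].
In Python, from bench import sensors, eyes, bot gives the robot as it stands. The module is installed in compiled form; this text tells all that it offers.
- The arm moves only by the tool drive_tool, never from a script. Its arguments are lists of equal length, an entry for each row: "slide": the shift along the world's x, y, z normalised to -1 to 1, where 1 is 30 mm, a list of three; "twist": the turn, a rotation vector about the world's x, y, z normalised to -1 to 1, where 1 is 8 degrees, a list of three; "grip": the opening, from -1 (shut) to 1 (fully open). In form: {"slide": [[dx, dy, dz], ...], "twist": [[rx, ry, rz], ...], "grip": [grip, ...]}. A call has 1 to 10 rows; each row shifts and turns the commanded pose from where the row before left it; what a row does not reach is not made up. A row lasts 1/10 s, in which the tool goes at most 50 mm and 8.59 degrees, less where a joint would pass 70% of its speed; a pose out of reach is approached as far as the arm can. A call with a number of a shift or a turn outside -1 to 1 is refused whole. A call with a gripper value outside its range is refused whole. The fingers move at their own pace and stop on an object; "newtons" is the grip in N (left out, the last holds). Time passes only in rows, so rows that do not move let the fingers close. It gives the time, the measured TCP pose, the force, the opening and the grip force at its end, in the units of the state.
- sensors.observe(): the state, without advancing time (a new reading comes with each control period).
- eyes.get_image(name): name is "scene" or "top" or "wrist"; returns the picture (480x640x3 uint8, blue, green, red); there is no depth.
- eyes.camera_info(name): a dict with "fx", "fy", "cx", "cy" (pixels), "dist" ([k1, k2, p1, p2, k3] as OpenCV has them; the pictures are not rectified), "rvec" (rotation vector, rad) and "tvec" (3), from world to camera coordinates, as OpenCV has them. Camera axes: x right, y down, z forward; pixel columns grow to the right and rows downward; lengths in mm; the calibration is good to about 2 mm. A picture is of the moment at which its call begins: read the wrist's pose just before it. camera_info takes no time and is no camera call; for the wrist camera it gives the pose at the moment of the call.
- bot.job_done(): hands the job in; it is judged then, once.
Trained networks look in the newest picture that a camera, given by its name, has taken for a name from the list of things; names that differ only in an ending like _2 or _b are one class to them, and where a whole thing is asked for, a point or a joint stands for the part that bears it (a point fixed in the world has none). Each returns a list of dicts, best first, with "p" (0 to 1); they miss things now and then, are a little off and sometimes report something else, mostly with a low value. They report only what shows in the picture. A call takes as long as a camera call. They do not tell look-alikes from the thing itself.
- eyes.spot_in(camera, target): "centre" ([x, y, z] in mm, in the coordinates of the camera as it stood for that picture, good to about 4 mm: the middle of the surface that is visible of it).
- eyes.silhouettes(camera, target): "region" (480x640 bool, what is visible of it).
The state is a dict: "t": time; "qpos": joint angles; "joint_vel": joint speeds; "tau": joint torques, N m; "ee_pos": TCP position; "orientation": TCP orientation; "ft_force": force on the tool from outside, world axes, zero at the start; "moment": the same for the moment, N m; "finger_gap": opening from 0.0 (shut) to 1.0 (fully open); "grasp_force": force on a finger pad.
Only numpy, scipy, OpenCV 4.12 (cv2) and the standard library are available. Lean on these libraries where they do the work, as an engineer would, in place of code of your own. Each camera call takes 0.05 s, during which the arm holds its last target. There are 200 camera calls.

### The job

Take the locating pin with the square grip out of the pin rack and put it into the blind hole in the face plate of the round fixture, so that it stands upright with its collar fully home on the plate, then let go. The hole is unmarked on a stained face, so expect to feel for it with the pin's nose; keep the pin's pressure on the fixture under 40 N all the time, and leave the other two pins where they stand in the rack.

Things in the scene. Friction and masses are not known exactly. Their poses are not given: they have to be found in the camera images.
- pin_grip (a point): Steel locating pin, about 0.16 kg, nose down in a rack hole: the one with a square grip, 20 x 20 mm, 21 to 61 mm above its tip. This point is on its axis, 45 mm above the tip, where to grip it; z runs up the pin, x and y are square to the flats. In the rack its x points across the rack within 0.2 rad: grip along x, as the other pins stand along y, 60 mm from hole to hole.
- pin_tip (a point): Centre of the same pin's tip, 45 mm below pin_grip; same axes. From the tip up: tapered nose 4.5 mm long (flat tip 5 mm across, widening to 12 mm), round shank 12 mm in diameter, then a collar 24 mm in diameter and 4 mm thick, its underside 17 mm above the tip; the grip begins on the collar.
- fixture: Round dark steel fixture fixed to the bench, 124 mm in diameter, 30 mm high; origin at the centre of its underside, z up. Its rim, 76 mm across inside, surrounds a flat steel face plate that does not turn, sunk 2 mm below the rim's top. A lug 30 mm wide and 20 mm high on one side, reaching 91 mm from the centre, marks the fixture's +x.
- rack: Wooden rack block fixed to the bench, 50 x 170 x 30 mm (x, y, z), origin at the centre of its underside. Three holes in its top, 14 mm in diameter, 22 mm deep, 60 mm apart along y, one at the middle. A pin rests on its collar, its tip 17 mm below the rack's top; it comes out straight up.
- pin_round_top (a point): Top centre of another steel pin in the rack, with a round grip 26 mm in diameter; the top is 34 mm above its collar's underside. Leave it alone.
- pin_ball_top (a point): Top centre of another steel pin in the rack, with a ball grip 28 mm in diameter; the top is 44 mm above its collar's underside. Leave it alone.
- face_centre (a point): Centre of the face plate's face, 28 mm above the bench; axes as the fixture's. One round blind hole, 13.4 mm in diameter and 20 mm deep, has its centre 20 mm from this point, in an unknown direction within 1.25 rad either side of +x (the lug). Flat dark stains, some as big as the hole, lie about it. The pin's collar rests on the face when it is home.
Mind the look-alikes: they are no part of the job. What is shaped like the part that bears pin_grip but red is not meant. Several things have the shape of the rack; the one meant has the colours described above.

How it is judged:
By the outcome, as a careful person would: the job done as asked, in the order asked, and still so for the second after the job is handed in, with the robot touching nothing.
It also fails if it takes over 72 s, if anything falls off the work surface, if the arm or the gripper's body presses on something with over 40 N, if the wrist force passes 120 N, or if a joint passes its speed limit or range.

## Working session

There is one attempt and no reset: what is moved stays moved. The work goes in short steps, Python scripts to look and compute and a tool call to move; the robot and the scene stay as the last step left them, time stands still between calls to the robot, and variables do not carry over. Pictures are saved under pics/ and viewed, at most 10 in all, crops included, and the job is handed in when it is done.

Besides the shell and the picture viewer there is one more tool, called after "Request:" as name(argument=value, ...), one argument or row to a line, values as JSON. drive_tool: Moves the arm, as the interface text tells. Scaled input: -1 to 1 covers 30 mm each way for a shift and 8 degrees each way for a turn. Its arguments: {"type":"object","properties":{"slide":{"type":"array","items":{"type":"array","items":{"type":"number","minimum":-1,"maximum":1}}},"twist":{"type":"array","items":{"type":"array","items":{"type":"number","minimum":-1,"maximum":1}}},"grip":{"type":"array","items":{"type":"number"}},"newtons":{"type":"number"}},"required":["slide","twist","grip"]}

```bash
mkdir -p pics
cat > h.py <<'E'
from bench import sensors, eyes, bot
import numpy as np, cv2
def cam(n):
    c=eyes.camera_info(n);K=np.array([[c['fx'],0,c['cx']],[0,c['fy'],c['cy']],[0,0,1.]])
    return K,np.array(c['dist']),cv2.Rodrigues(np.array(c['rvec'],float))[0],np.array(c['tvec'],float).ravel()
def toworld(n,p):
    K,d,R,t=cam(n);return R.T@(np.array(p)-t)
def px(n,uv,z):
    K,d,R,t=cam(n);u=cv2.undistortPoints(np.array([[uv]],float),K,d).ravel()
    r=R.T@np.array([u[0],u[1],1]);o=-R.T@t;return o+r*(z-o[2])/r[2]
def proj(n,P):
    K,d,R,t=cam(n);return cv2.projectPoints(np.array(P,float).reshape(-1,1,3),cv2.Rodrigues(R)[0],t,K,d)[0].reshape(-1,2)
E
python3 - <<'E'
from h import *
np.set_printoptions(precision=1,suppress=True)
ims=[]
for c in ['scene','top']:
    im=eyes.get_image(c);cv2.imwrite(f'pics/{c}0.png',im)
    for t in ['pin_grip','fixture','rack','pin_round_top','pin_ball_top','face_centre']:
        for r in eyes.spot_in(c,t)[:4]:
            w=toworld(c,r['centre']);print(c,t,round(r['p'],2),w,proj(c,w)[0])
s=sensors.observe();print(s['t'],s['ee_pos'],s['orientation'],s['ft_force'])
E
```

```text
scene pin_grip 0.95 [538.7 111.1  60.9] [326.5 279.7]
scene pin_grip 0.8 [467.6 174.9  47. ] [386.5 275.1]
scene fixture 0.76 [605.4 -99.9  28.5] [196.7 258.6]
scene rack 0.63 [389.9 284.3  31. ] [470.3 282. ]
scene rack 0.62 [563.5 184.6  27.4] [358.  328.4]
scene pin_round_top 0.67 [572.8 224.9  65.7] [381.7 332.4]
scene pin_round_top 0.18 [557.2 170.3  59. ] [353.4 308. ]
scene pin_ball_top 0.75 [558.9 171.1  60.9] [353.3 308.3]
scene face_centre 0.56 [610.9 -94.   24. ] [197.3 264.1]
top pin_grip 0.7 [528.7 105.6  73.1] [298.9 213.3]
top pin_grip 0.63 [458.6 160.6  55.1] [261.9 262.5]
top fixture 0.89 [ 588.2 -104.9   31.1] [438.4 178.9]
top rack 0.85 [548.4 155.   28.8] [268.7 205. ]
top rack 0.68 [382.9 275.9  26. ] [187.6 313.6]
top pin_round_top 0.78 [560.1 217.8  68. ] [222.5 192.5]
top pin_ball_top 0.57 [551.  162.2  74.4] [259.8 198. ]
top face_centre 0.96 [ 597.6 -104.5   29.9] [437.8 173.1]
top face_centre 0.5 [533.4 105.9  74.7] [298.7 209.9]
0.7 [190.7 621.4 255.7] [0.  0.1 1.  0. ] [-0.3 -0.5 -0.1]
```

View pics/top0.png

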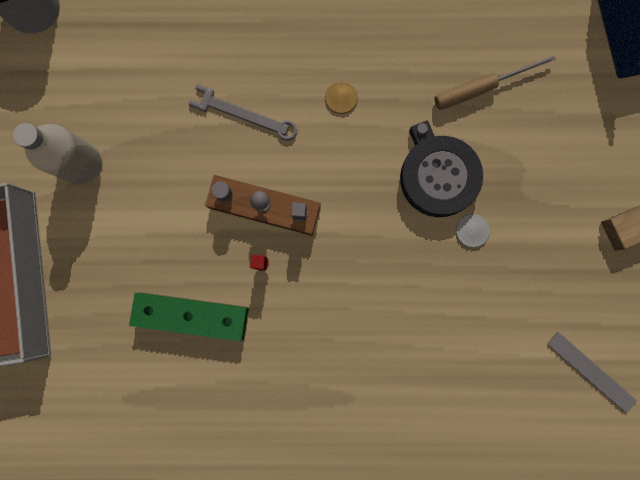

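View pics/scene0.png

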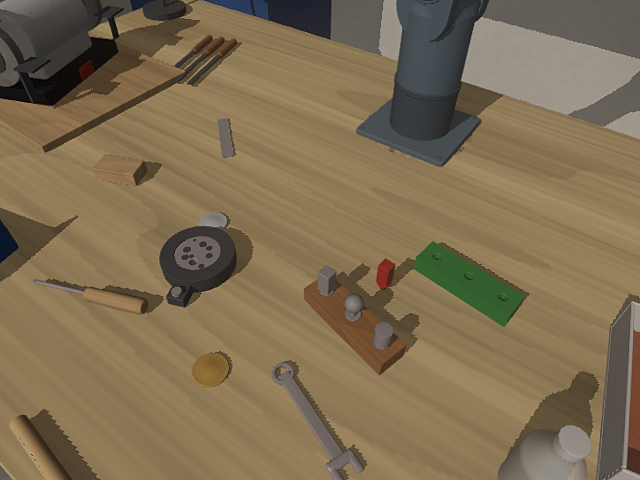

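The top view shows the wooden rack at (262,205) with the square pin at (299,210). The fixture is at (442,177), with its lug at about (423,133). The red pin at (258,262) and the green rack at (189,316) are decoys; the scene view agrees.

Run:
```python
from h import *
np.set_printoptions(precision=2,suppress=True)
im=eyes.get_image('top')
for t in ['rack','fixture']:
    r=eyes.silhouettes('top',t)
    for q in r[:2]:
        m=q['region'].astype(np.uint8);c=max(cv2.findContours(m,0,1)[0],key=cv2.contourArea)
        P=np.array([px('top',p,30)[:2] for p in c[:,0,:].astype(float)],np.float32)
        print(t,q['p'],cv2.minAreaRect(P),cv2.minEnclosingCircle(P))
        if t=='fixture':
            H=P; d=P.mean(0); cc=np.array(cv2.minEnclosingCircle(P)[0])
for n,u in [('pin',(299,206)),('round',(221,186)),('red',(258,260))]: print(n,px('top',u,74))
print('lug',px('top',(423,131),20),'fix c',px('top',(441,175),30),'face', px('top',(443,175),28))
from scipy.spatial.transform import Rotation as Ro
s=sensors.observe();w,x,y,z=s['orientation'];print(Ro.from_quat([x,y,z,w]).as_matrix(),s['qpos'])
K,d,R,t=cam('wrist');print('wristcam',-R.T@t,R[2],K[0,0])
```

```text
rack 0.81 ((548.6444702148438, 163.42031860351562), (172.87271118164062, 53.331382751464844), 74.79044342041016) ((549.244384765625, 163.18280029296875), 88.30377960205078)
rack 0.79 ((379.2206115722656, 273.0973815917969), (177.5841827392578, 52.996742248535156), 82.1927261352539) ((381.4845275878906, 272.6723937988281), 89.14633178710938)
fixture 0.81 ((596.95166015625, -102.29546356201172), (139.3456573486328, 129.0376434326172), 60.47201919555664) ((604.1659545898438, -99.12591552734375), 76.43977355957031)
pin [539.26 105.48  74.  ]
round [568.57 218.87  74.  ]
red [461.08 163.71  74.  ]
lug [666.87 -84.53  20.  ] fix c [ 594.56 -109.21   30.  ] face [ 595.01 -112.69   28.  ]
[[-0.96  0.29  0.  ]
 [ 0.29  0.96  0.  ]
 [-0.    0.   -1.  ]] [-1.34  0.54 -0.    1.54  0.    1.07 -0.07]
wristcam [116.64 644.81 383.92] [ 0.29 -0.09 -0.95] 342.04381755806156
```

Request:
drive_tool(
  slide=[
    [0.8,-0.9,0],
    [0.8,-0.9,0],
    [0.8,-0.9,0],
    [0.8,-0.9,0],
    [0.8,-0.9,0],
    [0.8,-0.9,0],
    [0.8,-0.9,0],
    [0.8,-0.9,0],
    [0.8,-0.9,0],
    [0.8,-0.9,0],
  ],
  twist=[
    [0,0,-0.9],
    [0,0,-0.9],
    [0,0,-0.9],
    [0,0,-0.9],
    [0,0,-0.9],
    [0,0,-0.9],
    [0,0,-0.9],
    [0,0,-0.9],
    [0,0,-0.9],
    [0,0,-0.9],
  ],
  grip=[0.3,0.3,0.3,0.3,0.3,0.3,0.3,0.3,0.3,0.3],
)

```text
t: 1.85
ee_pos: [431.6, 350.3, 256.0]
orientation: [-0.0, 0.703, 0.711, 0.0]
ft_force: [0.6, 1.1, 0.1]
finger_gap: 0.65
grasp_force: 0.0
```

Request:
drive_tool(
  slide=[
    [0.39,-0.9,-0.1],
    [0.39,-0.9,-0.1],
    [0.39,-0.9,-0.1],
    [0.39,-0.9,-0.1],
    [0.39,-0.9,-0.1],
    [0.39,-0.9,-0.1],
    [0.39,-0.9,-0.1],
    [0.39,-0.9,-0.1],
    [0.39,-0.9,-0.1],
    [0,0,0],
  ],
  twist=[
    [0,0,-0.5],
    [0,0,-0.5],
    [0,0,-0.5],
    [0,0,-0.5],
    [0,0,0],
    [0,0,0],
    [0,0,0],
    [0,0,0],
    [0,0,0],
    [0,0,0],
  ],
  grip=[0.3,0.3,0.3,0.3,0.3,0.3,0.3,0.3,0.3,0.3],
)

```text
t: 2.85
ee_pos: [537.2, 103.7, 228.8]
orientation: [0.001, 0.796, 0.606, -0.0]
ft_force: [0.5, -0.2, 0.5]
finger_gap: 0.645
grasp_force: 0.0
```

```bash
cat > look.py <<'E'
from h import *
import sys
np.set_printoptions(precision=2,suppress=True)
im=eyes.get_image('wrist');cv2.imwrite(f'pics/{sys.argv[1]}.png',im)
for t in sys.argv[2:]:
    for r in eyes.spot_in('wrist',t)[:2]:
        w=toworld('wrist',r['centre']);print(t,round(r['p'],2),w,proj('wrist',w)[0])
    for q in eyes.silhouettes('wrist',t)[:2]:
        m=q['region'].astype(np.uint8);c=max(cv2.findContours(m,0,1)[0],key=cv2.contourArea)
        print('  sil',round(q['p'],2),cv2.boundingRect(c))
s=sensors.observe();print(s['t'],s['ee_pos'],s['orientation'],s['ft_force'],s['qpos'])
E
python3 look.py w1 pin_grip rack
```

```text
pin_grip 0.94 [536.13 117.33  69.15] [317.31 218.12]
pin_grip 0.77 [430.36 139.88  23.27] [209.89 213.26]
  sil 0.86 (302, 202, 27, 36)
  sil 0.71 (194, 188, 39, 56)
rack 0.8 [550.45 183.11  28.91] [314.9  138.43]
rack 0.8 [384.45 275.94  29.28] [109.81  86.68]
  sil 0.65 (285, 49, 59, 191)
  sil 0.57 (46, 0, 117, 181)
3.1 [535.65 109.91 228.73] [-0.    0.79  0.61  0.  ] [ 0.35  0.   -0.31] [-0.65  0.42  0.47  1.86 -0.24  0.91 -0.33]
```

View pics/w1.png

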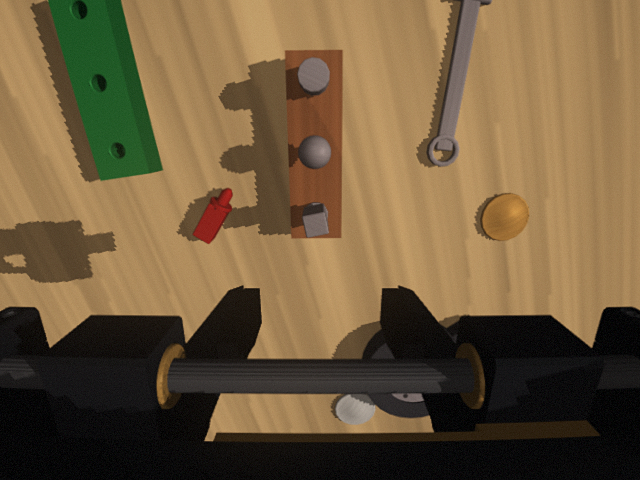

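The wrist view shows the square pin at (316,220) on the wooden rack, with the ball pin at (314,151) and the round pin at (313,75). The red decoy is lying down at (213,215). I'll measure the top square closely.

Run:
```python
from h import *
im=eyes.get_image('wrist');cv2.imwrite('pics/w2c.png',cv2.resize(im[190:250,270:350],None,fx=8,fy=8,interpolation=cv2.INTER_CUBIC))
s=sensors.observe();print(s['t'],s['ee_pos'],s['orientation'])
c=eyes.camera_info('wrist')
for z in (74,30):
  for u in [(302,203),(327,203),(302,238),(327,238)]: print(z,px('wrist',u,z).round(1))
```

```text
3.15 [535.66754165 109.83219108 228.75954654] [-2.93102971e-04  7.93016076e-01  6.09200625e-01  1.25344985e-04]
74 [527.  136.1  74. ]
74 [547.3 130.6  74. ]
74 [518.6 106.6  74. ]
74 [539.5 101.   74. ]
30 [522.5 128.4  30. ]
30 [545.9 122.1  30. ]
30 [512.8  94.3  30. ]
30 [536.9  87.8  30. ]
```

View pics/w2c.png

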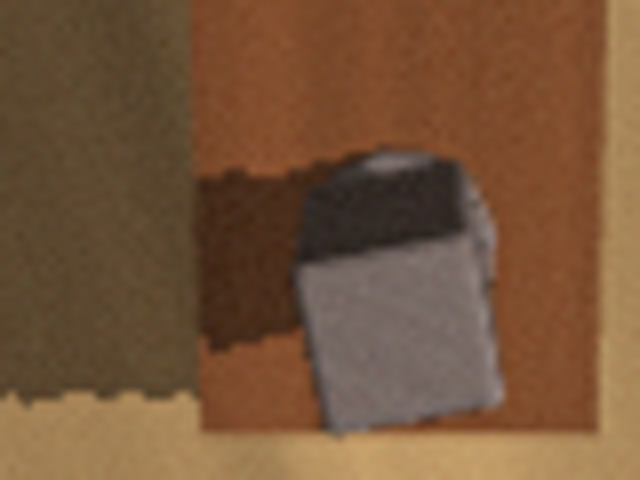

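The crop shows the top face corners at crop pixels (298,263), (468,235), (503,403) and (337,433), so the pin is turned a little relative to the rack.

Run:
```python
from h import *
C=[(298,263),(468,235),(503,403),(337,433)]
P=np.array([px('wrist',(270+u/8-.44,190+v/8-.44),74) for u,v in C])[:,:2]
print(P.round(1),P.mean(0).round(1))
for i in range(4):
    d=P[(i+1)%4]-P[i];print(np.hypot(*d).round(1),np.degrees(np.arctan2(d[1],d[0])).round(1))
# rack edges at z=30
a,b=px('wrist',(285.5,50),30),px('wrist',(291.5,237),30);d=a-b;print('rack y',np.degrees(np.arctan2(d[1],d[0])))
a,b=px('wrist',(342,50),30),px('wrist',(341.5,237),30);d=a-b;print('rack y',np.degrees(np.arctan2(d[1],d[0])))
```

```text
[[526.4 118.9]
 [544.7 117.1]
 [543.6  98.1]
 [525.3  99.4]] [535.  108.4]
18.4 -5.4
19.1 -93.2
18.3 175.7
19.5 86.9
rack y 75.41670324430802
rack y 75.8262230156516
```

Request:
drive_tool(
  slide=[
    [-0.02,-0.05,-0.7],
    [0,0,-0.7],
    [0,0,-0.7],
    [0,0,-0.7],
    [0,0,-0.7],
    [0,0,-0.7],
    [0,0,-0.7],
    [0,0,-0.5],
    [0,0,-0.2],
    [0,0,0],
  ],
  twist=[
    [0,0,0.45],
    [0,0,0.45],
    [0,0,0.46],
    [0,0,0],
    [0,0,0],
    [0,0,0],
    [0,0,0],
    [0,0,0],
    [0,0,0],
    [0,0,0],
  ],
  grip=[0.0,0.0,0.0,0.0,0.0,0.0,0.0,0.0,0.0,0.0],
)

```text
t: 4.15
ee_pos: [535.1, 107.2, 60.3]
orientation: [-0.0, 0.732, 0.681, -0.0]
ft_force: [-0.1, -0.5, -0.2]
finger_gap: 0.502
grasp_force: 0.0
```

Request:
drive_tool(
  slide=[
    [0,0.02,-0.14],
    [0,0,0],
    [0,0,0],
    [0,0,0],
    [0,0,0],
    [0,0,0],
  ],
  twist=[
    [0,0,0],
    [0,0,0],
    [0,0,0],
    [0,0,0],
    [0,0,0],
    [0,0,0],
  ],
  grip=[-0.2,-1,-1,-1,-1,-1],
  newtons=40,
)

```text
t: 4.75
ee_pos: [535.3, 107.7, 57.0]
orientation: [-0.0, 0.732, 0.681, 0.0]
ft_force: [-2.6, 0.5, 5.6]
finger_gap: 0.222
grasp_force: 40.0
```

Request:
drive_tool(
  slide=[
    [0,0,0.4],
    [0,0,0.8],
    [0.25,-0.9,0.5],
    [0.25,-0.9,0.5],
    [0.25,-0.9,0.5],
    [0.25,-0.9,0.5],
    [0.25,-0.9,0.5],
    [0.25,-0.9,0.5],
    [0.25,-0.9,0.5],
    [0.25,-0.9,0.5],
  ],
  twist=[
    [0,0,0],
    [0,0,0],
    [0,0,0],
    [0,0,0],
    [0,0,0],
    [0,0,0],
    [0,0,0],
    [0,0,0],
    [0,0,0],
    [0,0,0],
  ],
  grip=[-1,-1,-1,-1,-1,-1,-1,-1,-1,-1],
)

```text
t: 5.75
ee_pos: [595.5, -109.9, 213.9]
orientation: [0.0, 0.733, 0.681, 0.0]
ft_force: [1.0, 0.5, -1.6]
finger_gap: 0.222
grasp_force: 40.0
```

Request:
drive_tool(
  slide=[
    [0,0,0],
    [0,0,0],
    [0,0,0],
  ],
  twist=[
    [0,0,0],
    [0,0,0],
    [0,0,0],
  ],
  grip=[-1,-1,-1],
)

```text
t: 6.05
ee_pos: [594.9, -107.2, 212.1]
orientation: [-0.001, 0.732, 0.681, -0.0]
ft_force: [-0.0, 0.4, -1.6]
finger_gap: 0.223
grasp_force: 40.0
```

```bash
python3 look.py w3 fixture face_centre pin_grip
```

```text
fixture 0.7 [ 600.21 -101.21   30.48] [325.39 215.41]
  sil 0.85 (255, 156, 157, 126)
face_centre 0.69 [ 597.62 -104.48   28.83] [322.57 218.09]
  sil 0.71 (256, 156, 157, 126)
pin_grip 0.9 [595.84 -95.51 221.34] [318.79 310.93]
  sil 0.56 (295, 276, 53, 84)
6.4 [ 595.33 -108.1   212.33] [-0.    0.73  0.68 -0.  ] [-0.23  0.24 -1.63] [-0.2   0.54  0.42  1.72 -0.26  0.94  0.25]
```

View pics/w3.png

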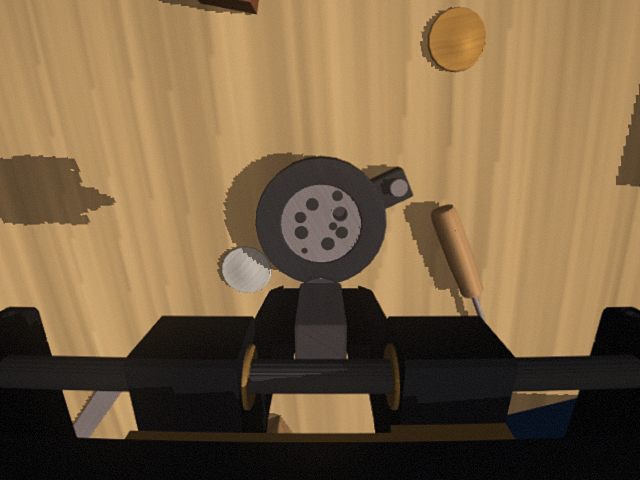

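The fixture is centred at about (321,220), with the lug at (395,187). The dark spot at (341,213) has internal shading like a real hole, so I'll zoom in on it.

```bash
cat > face.py <<'E'
from h import *
import sys
np.set_printoptions(precision=1,suppress=True)
im=eyes.get_image('wrist');g=cv2.cvtColor(im,6)
b=[int(v) for v in sys.argv[2:6]]
# face plate blob: bright region inside box, filled
m=np.zeros_like(g);m[b[1]:b[3],b[0]:b[2]]=(g[b[1]:b[3],b[0]:b[2]]>int(sys.argv[6]))
cs=[c for c in cv2.findContours(m,0,1)[0]];c=max(cs,key=cv2.contourArea)
h=cv2.convexHull(c);P=np.array([px('wrist',p,28)[:2] for p in h[:,0,:].astype(float)],np.float32)
fc,sz,a=cv2.fitEllipse(P);fc=np.array(fc);print('face',fc,sz)
f=np.zeros_like(g);cv2.fillPoly(f,[h],1);f=cv2.erode(f,np.ones((3,3)))
d=((g<int(sys.argv[6]))&(f>0)).astype(np.uint8)
for q in cv2.findContours(d,0,1)[0]:
    if cv2.contourArea(q)<8: continue
    u=q[:,0,:].mean(0);w=np.array([px('wrist',p.astype(float),28)[:2] for p in q[:,0,:]],np.float32)
    (ct,r)=cv2.minEnclosingCircle(w);ct=np.array(ct);v=ct-fc
    mm=np.zeros_like(g);cv2.fillPoly(mm,[q],1)
    print(u,'w',ct,'diam',round(2*r,1),'rad',np.hypot(*v).round(1),'ang',np.degrees(np.arctan2(v[1],v[0])).round(),'gray',g[mm>0].mean().round(),g[mm>0].std().round(1))
k=int(600/max(b[2]-b[0],b[3]-b[1]))
cv2.imwrite(f'pics/{sys.argv[1]}.png',cv2.resize(im[b[1]:b[3],b[0]:b[2]],None,fx=k,fy=k,interpolation=cv2.INTER_CUBIC))
s=sensors.observe();print(s['t'],s['ee_pos'],s['ft_force'],'lug',px('wrist',(397,187),20))
E
python3 face.py w4c 272 172 372 272 75
```

```text
face [ 595.  -110.3] (75.31814575195312, 75.6162338256836)
[303.4 249. ] w [ 577.4 -134.9] diam 5.2 rad 30.2 ang -126.0 gray 54.0 7.9
[326.8 242.2] w [ 600.5 -129.6] diam 12.5 rad 20.0 ang -74.0 gray 53.0 4.6
[300.3 230.9] w [ 576.  -116.7] diam 12.7 rad 20.1 ang -162.0 gray 54.0 5.3
[337.2 228.5] w [ 611.3 -116.3] diam 19.0 rad 17.4 ang -20.0 gray 54.0 5.2
[299.4 216. ] w [ 576.3 -101.9] diam 10.5 rad 20.5 ang 156.0 gray 54.0 5.7
[339.  212.5] w [ 613.6 -101.6] diam 13.5 rad 20.5 ang 25.0 gray 57.0 10.5
[311.2 202.7] w [588.4 -90.2] diam 11.4 rad 21.1 ang 108.0 gray 54.0 4.9
[336.3 194.3] w [612.2 -84.2] diam 9.1 rad 31.2 ang 57.0 gray 55.0 5.2
6.45 [ 595.3 -108.2  212.3] [ 0.3  0.3 -2. ] lug [669.7 -82.8  20. ]
```

View pics/w4c.png

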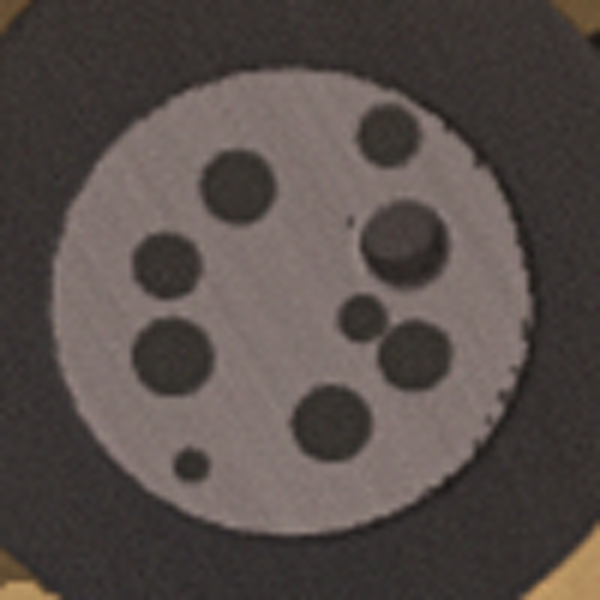

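The real hole is at (339,213): it has visible inner wall shading, measures 13.5 mm across and lies 20.5 mm from the centre. In world coordinates it is about (613.6, -101.6). I'll go above it.

Request:
drive_tool(
  slide=[
    [0.2,0.07,-0.6],
    [0.2,0.07,-0.8],
    [0.2,0.06,-0.8],
    [0.02,0,-0.8],
    [0,0,-0.7],
    [0,0,-0.5],
    [0,0,-0.2],
    [0,0,0],
    [0,0,0],
    [0,0,0],
  ],
  twist=[
    [0,0,0],
    [0,0,0],
    [0,0,0],
    [0,0,0],
    [0,0,0],
    [0,0,0],
    [0,0,0],
    [0,0,0],
    [0,0,0],
    [0,0,0],
  ],
  grip=[-1,-1,-1,-1,-1,-1,-1,-1,-1,-1],
)

```text
t: 7.45
ee_pos: [614.8, -102.7, 81.7]
orientation: [0.001, 0.732, 0.681, 0.001]
ft_force: [0.3, -0.4, -1.3]
finger_gap: 0.222
grasp_force: 40.0
```

Request:
drive_tool(
  slide=[
    [-0.02,0,-0.06],
    [0,0,-0.06],
    [0,0,-0.06],
    [0,0,-0.06],
    [0,0,-0.06],
    [0,0,-0.04],
    [0,0,-0.04],
    [0,0,0],
  ],
  twist=[
    [0,0,0],
    [0,0,0],
    [0,0,0],
    [0,0,0],
    [0,0,0],
    [0,0,0],
    [0,0,0],
    [0,0,0],
  ],
  grip=[-1,-1,-1,-1,-1,-1,-1,-1],
)

```text
t: 8.25
ee_pos: [613.3, -102.5, 68.9]
orientation: [-0.0, 0.732, 0.681, -0.0]
ft_force: [0.1, -0.4, -1.5]
finger_gap: 0.226
grasp_force: 40.0
```

The tip is about 3 mm below the face with no contact force, so it is in the hole. I'll continue gently.

Request:
drive_tool(
  slide=[
    [0,0,-0.04],
    [0,0,-0.04],
    [0,0,-0.04],
    [0,0,0],
  ],
  twist=[
    [0,0,0],
    [0,0,0],
    [0,0,0],
    [0,0,0],
  ],
  grip=[-1,-1,-1,-1],
)

```text
t: 8.65
ee_pos: [613.3, -102.3, 65.3]
orientation: [-0.0, 0.732, 0.681, -0.0]
ft_force: [-0.1, 1.4, -1.7]
finger_gap: 0.223
grasp_force: 40.0
```

Request:
drive_tool(
  slide=[
    [0,0.01,-0.04],
    [0,0,-0.04],
    [0,0,-0.04],
    [0,0,0],
  ],
  twist=[
    [0,0,0],
    [0,0,0],
    [0,0,0],
    [0,0,0],
  ],
  grip=[-1,-1,-1,-1],
)

```text
t: 9.05
ee_pos: [613.3, -102.2, 61.7]
orientation: [-0.0, 0.732, 0.681, -0.0]
ft_force: [0.3, 1.3, -1.5]
finger_gap: 0.224
grasp_force: 40.0
```

Request:
drive_tool(
  slide=[
    [0,0.01,-0.04],
    [0,0,-0.04],
    [0,0,-0.04],
    [0,0,-0.03],
    [0,0,0],
  ],
  twist=[
    [0,0,0],
    [0,0,0],
    [0,0,0],
    [0,0,0],
    [0,0,0],
  ],
  grip=[-1,-1,-1,-1,-1],
)

```text
t: 9.55
ee_pos: [613.4, -102.0, 57.3]
orientation: [0.0, 0.732, 0.681, -0.0]
ft_force: [-1.0, 0.5, -0.9]
finger_gap: 0.221
grasp_force: 40.0
```

Nearly home, which I expect at about z = 55. I'll go in small steps until there is contact force.

Request:
drive_tool(
  slide=[
    [0,0,-0.03],
    [0,0,-0.03],
    [0,0,-0.02],
    [0,0,0],
  ],
  twist=[
    [0,0,0],
    [0,0,0],
    [0,0,0],
    [0,0,0],
  ],
  grip=[-1,-1,-1,-1],
)

```text
t: 9.95
ee_pos: [613.4, -101.9, 55.1]
orientation: [0.0, 0.732, 0.681, 0.0]
ft_force: [-0.8, 0.3, -0.3]
finger_gap: 0.225
grasp_force: 40.0
```

Request:
drive_tool(
  slide=[
    [0,0,-0.02],
    [0,0,-0.02],
    [0,0,0],
  ],
  twist=[
    [0,0,0],
    [0,0,0],
    [0,0,0],
  ],
  grip=[-1,-1,-1],
)

```text
t: 10.25
ee_pos: [613.5, -102.0, 55.0]
orientation: [-0.0, 0.732, 0.681, 0.0]
ft_force: [-3.9, 1.4, 10.2]
finger_gap: 0.221
grasp_force: 40.0
```

The collar is seated: TCP is at z = 55.0 as predicted, with 10 N of contact. I'll release and retreat.

Request:
drive_tool(
  slide=[
    [0,0,0.01],
    [0,0,0],
    [0,0,0],
    [0,0,0],
    [0,0,0.3],
    [0,0,0.7],
    [0,0,0.8],
    [0,0,0.8],
    [0,0,0.8],
    [0,0,0.8],
  ],
  twist=[
    [0,0,0],
    [0,0,0],
    [0,0,0],
    [0,0,0],
    [0,0,0],
    [0,0,0],
    [0,0,0],
    [0,0,0],
    [0,0,0],
    [0,0,0],
  ],
  grip=[-0.2,-0.2,-0.2,0,0,0,0,0,0,0],
)

```text
t: 11.25
ee_pos: [613.4, -102.0, 181.7]
orientation: [0.0, 0.732, 0.681, 0.0]
ft_force: [0.0, 1.0, -0.2]
finger_gap: 0.504
grasp_force: 0.0
```

Request:
drive_tool(
  slide=[
    [0,0,0.3],
    [0,0,0],
    [0,0,0],
    [0,0,0],
  ],
  twist=[
    [0,0,0],
    [0,0,0],
    [0,0,0],
    [0,0,0],
  ],
  grip=[0,0,0,0],
)

```text
t: 11.65
ee_pos: [612.6, -101.7, 187.8]
orientation: [-0.001, 0.732, 0.681, -0.001]
ft_force: [-0.4, -0.4, -0.4]
finger_gap: 0.5
grasp_force: 0.0
```

Run:
```python
from h import *
a=eyes.get_image('wrist')[120:300,220:440];b=eyes.get_image('scene')[190:390,140:440]
a=cv2.resize(a,None,fx=2,fy=2,interpolation=2);b=cv2.resize(b,(360*300//200,360),interpolation=2)[:,:340]
cv2.imwrite('pics/end.png',np.hstack([a,b]));s=sensors.observe();print(s['t'],s['ee_pos'],s['finger_gap'],s['ft_force'])
# expected pin top corners if seated: top z=72
print(proj('wrist',[[613.4,-101.6,72],[613.4,-101.6,28]]))
```

```text
11.75 [ 612.7622467  -101.8208757   187.92702849] 0.49870223563450683 [ 0.65390108 -0.62309385  0.5616998 ]
[[321.03596446 242.8958709 ]
 [321.0159663  227.50138891]]
```

View pics/end.png

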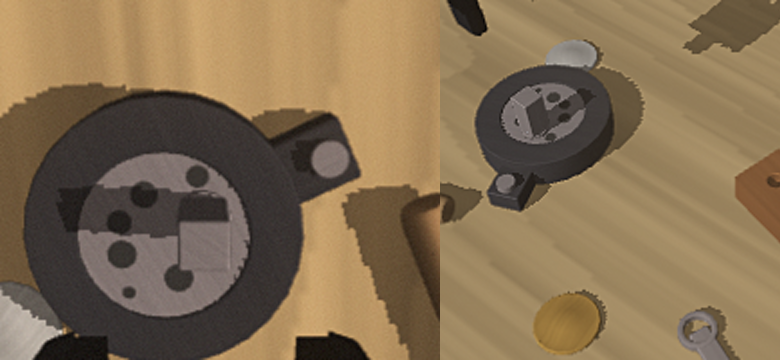

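The wrist view shows the pin's top at (322,243), and I predicted (321,243) for a seated pin. The scene crop is coarse, so I'll check it against a projected outline.

Run:
```python
from h import *
im=eyes.get_image('scene');k=8
c=np.array([613.4,-101.8]);a=np.radians(-4);ex=np.array([np.cos(a),np.sin(a)]);ey=np.array([-ex[1],ex[0]])
Q=[np.r_[c+10*(i*ex+j*ey),z] for z in (32,72) for i,j in [(1,1),(1,-1),(-1,-1),(-1,1)]]
p=proj('scene',Q);x0,y0=p.mean(0).astype(int)-24
o=cv2.resize(im[y0:y0+48,x0:x0+48],None,fx=k,fy=k,interpolation=2);n=o.copy()
for s in (p[:4],p[4:]): cv2.polylines(n,[((s-[x0,y0]+.5)*k).astype(np.int32)],True,(0,255,0),1)
cv2.imwrite('pics/end2.png',np.hstack([o,n]))
```

```text
(no output)
```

View pics/end2.png

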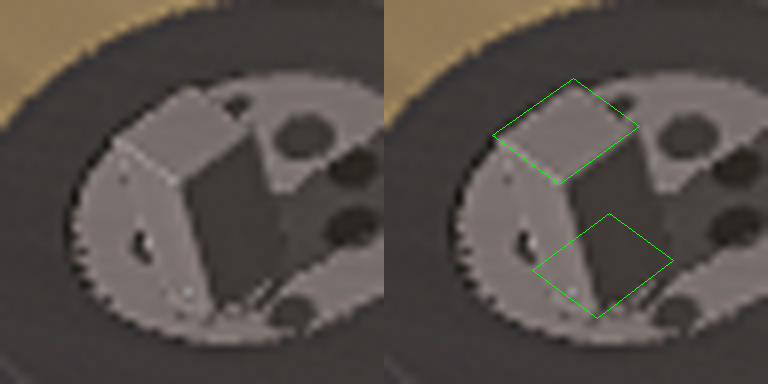

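The pin's top and base match the outline of a seated, upright pin to about a pixel. I'll hand in.

```bash
python3 -c "
from bench import bot
print(bot.job_done())"
```

```text
the job is handed in; nothing more can be done
None
```

I put the square-grip pin into the fixture's blind hole, upright with its collar home on the plate, let go of it and handed the job in at about 12 s. The highest contact force I read was about 10 N, and the other two pins were left untouched in the rack.

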